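Hold the chamber cover over its guide studs for screwing down

TASK

Pick up the loose cover plate by its handle, bring it over the open vacuum chamber with its vent plug at the hose end, thread it level down over the two upright guide studs, and keep holding it there, hanging from the gripper about 10 mm above the chamber's flange with its two free holes straight over the two open threaded holes, so that I can start the screws. Do not let the cover touch the flange or its greased gasket and do not push the other things on the desk about; finish still holding the cover, without putting it down or letting go.

Things in the scene. Friction and masses are not known exactly. Their poses are not given: they have to be found in the camera images.
- cover: loose cover: aluminium plate 136 x 106 mm (its x by y), 6 mm thick, about 0.42 kg, flat on the desk, handle up. Origin: centre of the underside, z up. Four 13 mm through holes at x = +-54, y = +-40 mm. Black bridge handle along x (see cover_handle). Brass vent plug, 16 mm wide, 14 mm high, on the plate at x = +58, y = 0. Mass centre within 2 mm of the plate's middle in x and y
- cover_handle (a point): middle of the handle bar, 42 mm above the centre of the cover's underside; axes as the cover's. The bar is square, 12 mm wide (y) and 12 mm high, 96 mm long along x, on two posts at x = +-40 mm: 68 mm of free bar between them with 30 mm of air under it
- cover_hole_left (a point): centre of one 13 mm hole at the cover's underside, at cover x = -54, y = +40 mm: the one that belongs over thread_left
- cover_hole_right (a point): centre of one 13 mm hole at the cover's underside, at cover x = +54, y = -40 mm: the one that belongs over thread_right
- chamber: vacuum chamber, fixed: grey box, open on top, with an aluminium flange 136 x 106 mm (x by y). Origin: centre of its underside on the desk, z up; flange face at z = 50 mm, black gasket cord 1.5 mm proud of it. 5 mm threaded holes at x = +-54, y = +-40 mm. Brass hose port at the +x end (to x = +86), gauge at the -x end (to -77). The cover's x, y must agree with the chamber's
- thread_left (a point): mouth of the open threaded hole at chamber x = -54, y = +40 mm, on the flange face (z = 50 mm); axes as the chamber's
- thread_right (a point): mouth of the open threaded hole at chamber x = +54, y = -40 mm, on the flange face (z = 50 mm); axes as the chamber's
- guide_studs: two fixed upright steel studs, 6 mm thick, tapered tips, in the other two threaded holes at chamber x = +54, y = +40 and x = -54, y = -40 mm; they stand 30 mm above the flange face, tips at z = 80 mm. Origin and axes as the chamber's. Each goes through a 13 mm hole of the cover. Chamber and cover may swap sides; both point +x within 30 degrees of away from the robot
- brown_bottle: bystander: brown reagent bottle with black cap, 58 mm wide, 109 mm high, behind the work; origin at the centre of its underside
- white_bottle: bystander: white reagent bottle with blue cap, 48 mm wide, 96 mm high, behind the work; origin at the centre of its underside
- tape_roll: bystander: packing tape roll lying flat, 95 mm wide, 24 mm high, left of the work; origin at the centre of its underside
- sample_cup: bystander: small white plastic cup, 45 mm wide, 38 mm high, right of the work; origin at the centre of its underside
- screw_1: bystander: knurled steel screw standing on its 16 mm head, 29 mm high, right of the work; origin at the centre of the head's face on the desk
- screw_2: bystander: the same kind of screw beside the first one

How it is judged (in metres and radians):
On the way:
1. the cover is lifted off the desk in the gripper (underside more than 40 mm up) (height (world z) of cover above 0.04 m and contact force between the fingers and cover above 1 N), for 0.2 s.
At the end, for the whole second after the job is handed in: The cover is gripped, at rest, level within 0.1 rad; its two free holes lie within 4 mm sideways of the threaded holes and 3 to 20 mm above the flange; it does not touch the chamber nor bear on the studs with over 2.5 N; every bystander is within 30 mm of where it stood (horizontal distance between cover_hole_left and thread_left below 0.004 m and horizontal distance between cover_hole_right and thread_right below 0.004 m and z of cover_hole_left in the frame of chamber between 0.053 and 0.07 m and z of cover_hole_right in the frame of chamber between 0.053 and 0.07 m and angle between cover's own z axis and vertical below 0.1 rad and contact force between the fingers and cover above 1 N and contact force between cover and chamber below 0.3 N and contact force between cover and guide_studs below 2.5 N and linear speed of cover below 0.02 m/s and distance of each of brown_bottle, white_bottle, tape_roll, sample_cup, screw_1, screw_2 from where it was at the start of the episode below 0.03 m); the arm keeps its last pose, push and grip.
It fails at once if the cover touches the chamber (more than 1 N) (contact force between cover and chamber above 1 N).
It fails at once if a bystander (bottle, tape roll, cup or screw) is pushed more than 30 mm (distance of any of brown_bottle, white_bottle, tape_roll, sample_cup, screw_1, screw_2 from where it was at the start of the episode above 0.03 m).
It also fails if it takes over 45 s, if anything falls off the work surface, if the arm or the gripper's body presses on something with over 40 N, if the wrist force passes 120 N, or if a joint passes its speed limit or range.

ROBOT

A 6-joint arm with a two-finger parallel gripper is mounted at the origin on the work surface; the furniture and walls round the work are solid. World frame = base frame: x ahead of the robot, y to its left, z up, the work surface at z = 0. Lengths are in mm, angles in rad, forces in N, time in s.
With the tool pointing down it reaches from about 400 to 925 mm from the base axis. Payload 12.5 kg.
Tool frame: the origin (TCP) lies at the very end of the fingers, on their centre line; the grasp point (between the pads) lies 19 mm behind it; z points along the fingers, y is the line along which they close (so a half turn about z gives the same grasp; the last joint's range is limited). The gripper opens to 95 mm and grips with 3 to 60 N. Pads are 20 mm wide; open, the fingers measure 119 mm over their backs; the gripper's body (75 mm by 180 mm) begins 59 mm behind the grasp point.
Start: joints at [1.021, 0.491, 1.559, -0, 1.092, -0.106], TCP at [268.346, 564.48, 214.661] pointing down, gripper open.
Joint ranges: [-3.1, 3.1], [-0.84, 2.19], [0.05, 2.79], [-1.13, 4.28], [0.06, 2.93], [-2.69, 2.69]. Speed limits (rad/s): [2.22, 2.22, 2.79, 3.14, 3.14, 3.14].

INTERFACE

Orientations are given as [roll, pitch, yaw] about the fixed x, y, z axes, in that order (R = Rz(yaw) Ry(pitch) Rx(roll)).
In Python, from cell import * gives the robot as it stands.
- The arm moves only by the tool jog_arm, never from a script. Its argument "targets" is a list of rows, each an object with "turn": the turn, a rotation vector about the world's x, y, z in degrees, a list of three; "slide": the shift along the world's x, y, z in mm, a list of three; "claw": the opening in per cent of the stroke, from 0 (shut) to 100 (fully open). In form: [{"turn": [wx, wy, wz], "slide": [x, y, z], "claw": claw}, ...]. A call has 1 to 5 rows; each row shifts and turns the commanded pose from where the row before left it; what a row does not reach is not made up. A row lasts 1/8 s, in which the tool goes at most 62.5 mm and 10.7 degrees, less where a joint would pass 70% of its speed; a pose out of reach is approached as far as the arm can. A call with a gripper value outside its range is refused whole. The fingers move at their own pace and stop on an object; the grip force is fixed at half the most. Time passes only in rows, so rows that do not move let the fingers close. It gives the time, the measured TCP pose, the force, the opening and the grip force at its end, in the units of the state.
- state(): the state, without advancing time (a new reading comes with each control period).
- read_camera(name): name is "side" or "top" or "wrist"; returns a dict with "frame" (384x512x3 uint8, blue, green, red), "mtx" (3x3 intrinsics, pixels), "k1" (the pictures are not rectified: a ray, as slopes to the right and down, at radius r is drawn at 1 + k1 r^2 times it, then the intrinsics apply), "R" (3x3) and "t" (3): a world point X has camera coordinates R X + t. Camera axes: x right, y down, z forward; pixel columns grow to the right and rows downward; lengths in mm; the calibration is good to about 2 mm. A picture is of the moment at which its call begins. There is no depth.
- job_done(): hands the job in; it is judged then, once.
Trained networks look in the newest picture that a camera, given by its name, has taken for a name from the list of things; names that differ only in an ending like _2 or _b are one class to them, and where a whole thing is asked for, a point or a joint stands for the part that bears it (a point fixed in the world has none). Each returns a list of dicts, best first, with "conf" (0 to 1); they miss things now and then, are a little off and sometimes report something else, mostly with a low value. They report only what shows in the picture. A call takes as long as a camera call.
- look_for(query, camera): "xy" ([column, row] in pixels, amid what is visible of it).
The state is a dict: "t": time; "joints": joint angles; "qvel": joint speeds; "tau": joint torques, N m; "eef_pos": TCP position; "tcp_rot": TCP orientation; "ft_force": force on the tool from outside, world axes, zero at the start; "moment": the same for the moment, N m; "opening": opening from 0.0 (shut) to 1.0 (fully open); "grip_force": force on a finger pad.
Only numpy, scipy, OpenCV 4.12 (cv2) and the standard library are available. Lean on these libraries where they do the work, as an engineer would, in place of code of your own. Each camera call takes 0.05 s, during which the arm holds its last target. There are 200 camera calls.

## Working session

There is one attempt and no reset: what is moved stays moved. The work goes in short steps, Python scripts to look and compute and a tool call to move; the robot and the scene stay as the last step left them, time stands still between calls to the robot, and variables do not carry over. Pictures are saved under pics/ and viewed, at most 10 in all, crops included, and the job is handed in when it is done.

Besides the shell and the picture viewer there is one more tool, called after "Emit:" in YAML: its name, and indented under it one key for each argument. jog_arm: Moves the arm, as the interface text tells. Its arguments: {"type":"object","properties":{"targets":{"type":"array","items":{"type":"object","properties":{"turn":{"type":"array","items":{"type":"number"}},"slide":{"type":"array","items":{"type":"number"}},"claw":{"type":"number"}}}}},"required":["targets"]}

```bash
ls; mkdir -p pics; cat > h.py <<'E'
from cell import *
import numpy as np, cv2
def cam(n): return read_camera(n)
def ray(c,uv):
    K=np.array(c["mtx"]);k=c["k1"]
    n=cv2.undistortPoints(np.array([[uv]],float),K,np.array([k,0,0,0,0],float))[0,0]
    R=np.array(c["R"]);t=np.array(c["t"])
    return -R.T@t, R.T@np.array([n[0],n[1],1])
def onz(c,uv,z):
    o,d=ray(c,uv); return o+d*(z-o[2])/d[2]
def proj(c,X):
    return cv2.projectPoints(np.array(X,float).reshape(-1,1,3),cv2.Rodrigues(np.array(c["R"],float))[0],np.array(c["t"],float),np.array(c["mtx"],float),np.array([c["k1"],0,0,0,0],float))[0][:,0]
E
python3 - <<'E'
from h import *
c=cam("top"); cv2.imwrite("pics/top.png",c["frame"])
d=cam("side"); cv2.imwrite("pics/side.png",d["frame"])
print(state())
for n in ("top","side"):
  cc=c if n=="top" else d
  print(n,np.round(ray(cc,(256,192))[0]))
  for q,z in (("cover",6),("cover_handle",48),("cover_hole_left",6),("cover_hole_right",6),("chamber",50),("thread_left",50),("thread_right",50),("guide_studs",65),("brown_bottle",50),("white_bottle",50),("tape_roll",24),("sample_cup",38),("screw_1",20)):
    for r in look_for(q,n)[:3]: print(q,np.round(r["xy"],1),round(r["conf"],2),np.round(onz(cc,r["xy"],z),1))
E
```

```text
pics
{'t': 0.1, 'joints': array([ 1.02143300e+00,  4.91486126e-01,  1.55939839e+00, -5.22707188e-06,
        1.09170609e+00, -1.05659020e-01]), 'qvel': array([ 0.00043286, -0.00177119, -0.00254565,  0.0003892 ,  0.00145107,
        0.0014587 ]), 'tau': array([ 3.37184538e-03, -6.13626266e+01, -2.58609849e+01,  6.94155484e-02,
        4.70396248e-02, -2.55181305e-05]), 'eef_pos': array([268.20253394, 564.28300776, 214.12495531]), 'tcp_rot': array([-3.14059978e+00, -1.00636395e-04,  2.69789071e+00]), 'ft_force': array([-0.5707255 , -1.25401707,  0.27637087]), 'moment': array([ 0.00855302, -0.01827033,  0.02041526]), 'grip_force': 0.0, 'opening': 0.9998963132651206}
top [369. 182. 994.]
cover [305.  212.1] 0.67 [491.6  30.8   6. ]
cover [271.  135.5] 0.39 [711.2 118.1   6. ]
cover_handle [306.  214.2] 0.93 [480.8  34.8  48. ]
cover_hole_left [303.5 215. ] 0.79 [483.7  35.2   6. ]
cover_hole_right [305.8 217.5] 0.61 [476.8  29.2   6. ]
chamber [197.1 209.4] 0.82 [497.7 318.4  50. ]
thread_left [193.2 209.5] 0.72 [497.6 328.5  50. ]
thread_right [194.9 209.2] 0.95 [498.3 324.1  50. ]
brow
[... 385 characters left out ...]
1  32.9  20. ]
side [ 600. -926.  593.]
cover [233.9 246.2] 0.64 [487.6  28.3   6. ]
cover_handle [234.3 247. ] 0.84 [496.9 -43.2  48. ]
cover_hole_left [236.2 246.5] 0.89 [493.2  27.2   6. ]
chamber [245.7 185.6] 0.72 [497.5 281.6  50. ]
thread_left [249.2 187.7] 0.92 [508.3 267.6  50. ]
thread_right [248.3 184.9] 0.9 [504.5 286.6  50. ]
guide_studs [235.3 244.4] 0.64 [501.2 -60.1  65. ]
brown_bottle [307.7 193.2] 0.8 [669.7 236.1  50. ]
white_bottle [273.8 283.3] 0.64 [ 586.4 -176.2   50. ]
white_bottle [317.4 214.9] 0.58 [688.  110.3  50. ]
tape_roll [257.7 167.1] 0.82 [520.4 486.3  24. ]
tape_roll [246.2 186.6] 0.28 [494.6 332.3  24. ]
sample_cup [236.2 271.9] 0.55 [ 508.3 -123.3   38. ]
```

View pics/top.png

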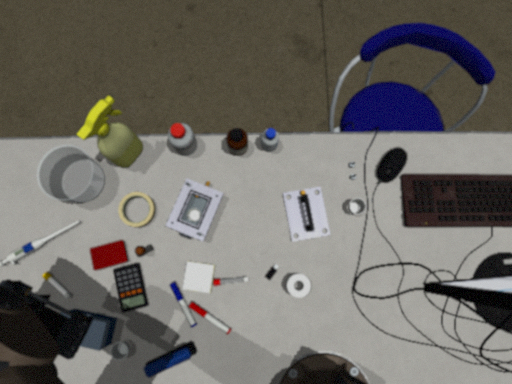

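View pics/side.png

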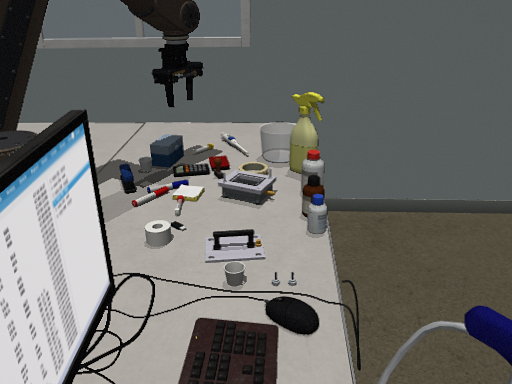

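The top picture shows the cover at about (305,213) with its plug near (302,192). The chamber is at about (195,210) with its hose port near (209,184). The tape roll is at (137,210), the cup at (354,207), the screws at (351,163) and (351,177), and the bottles at (237,140) and (270,140). The side view agrees. Next I'll move over the cover for a wrist look, and view a zoomed top crop.

```bash
python3 - <<'E'
from h import *
c=cam("top"); f=c["frame"]
a=cv2.resize(f[170:250,155:235],(400,400),interpolation=cv2.INTER_CUBIC)
b=cv2.resize(f[170:250,265:345],(400,400),interpolation=cv2.INTER_CUBIC)
cv2.imwrite("pics/crop.png",np.hstack([a,b]))
w=cam("wrist"); R=np.array(w["R"]);s=state();print(np.round(ray(w,(256,192))[0]-s["eef_pos"],1),np.round(R,2),np.round(w["mtx"],1),w["k1"])
E
```

```text
[-64.   29.  170.6] [[ 0.43  0.9   0.  ]
 [ 0.87 -0.42  0.25]
 [ 0.22 -0.11 -0.97]] [[284.5   0.  260.1]
 [  0.  284.5 185.3]
 [  0.    0.    1. ]] -0.006629057302866855
```

View pics/crop.png

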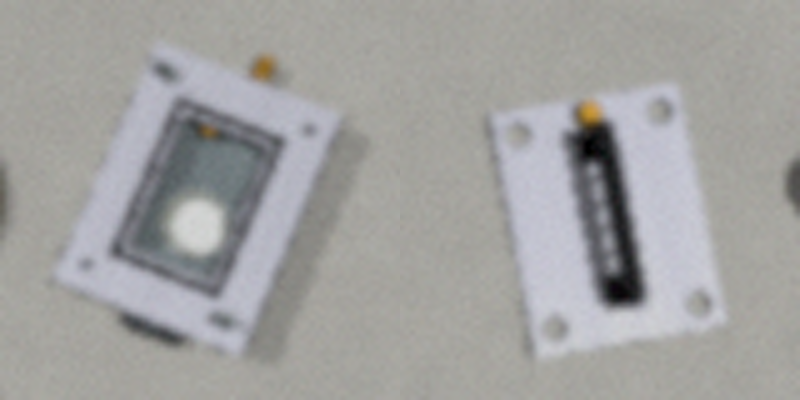

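The crop shows the chamber's open threads at crop (308,130) and (85,264), its studs at about (165,70) and (222,320), and its hose port at the top. The cover holes are at crop (517,135), (659,110), (555,328) and (700,303), with the plug at (590,112).

```bash
python3 - <<'E'
from h import *
c=cam("top")
def P(u,v,ox,z): return onz(c,(u/5+ox-.4,v/5+170-.4),z)
tr,tl=P(308,130,155,50),P(85,264,155,50)
d=tr-tl; print("chamber",(tr+tl)/2,np.hypot(*d[:2]),"exp134.4 yaw",np.degrees(np.arctan2(d[1],d[0])-np.arctan2(-80,108)))
h=[P(u-400,v,265,5) for u,v in((517,135),(659,110),(555,328),(700,303))]
m=sum(h)/4; x=(h[0]+h[1]-h[2]-h[3])/2;y=(h[0]+h[2]-h[1]-h[3])/2
print("cover",m,np.hypot(*x[:2]),np.hypot(*y[:2]),np.degrees(np.arctan2(x[1],x[0])),np.degrees(np.arctan2(y[1],y[0]))-90)
s=state();print(s["tcp_rot"],s["eef_pos"])
E
```

```text
chamber [499.0744427  326.42420257  50.        ] 134.3673137132706 exp134.4 yaw -22.766269862678527
cover [488.54037696  27.58774666   5.        ] 107.80791164958354 80.19358625680108 9.250725026651269 8.899636300824682
[3.14151124e+00 8.43915469e-07 2.69780371e+00] [268.33714779 564.48958544 214.65941554]
```

Emit:
jog_arm:
  targets:
    - {"turn": [0, 0, 3], "slide": [18, -45, 0], "claw": 100}
    - {"turn": [0, 0, 3], "slide": [18, -45, 0], "claw": 100}
    - {"turn": [0, 0, 3], "slide": [18, -45, 0], "claw": 100}
    - {"turn": [0, 0, 3], "slide": [18, -45, 0], "claw": 100}
    - {"turn": [0, 0, 3], "slide": [18, -45, 0], "claw": 100}

```text
t: 2.17
eef_pos: [358.8, 338.1, 214.8]
tcp_rot: [3.141, 0.0, 2.962]
ft_force: [-0.1, 0.4, -0.4]
opening: 0.999
grip_force: 0.0
```

Emit:
jog_arm:
  targets:
    - {"turn": [0, 0, 3], "slide": [18, -45, 0], "claw": 100}
    - {"turn": [0, 0, 3], "slide": [18, -45, 0], "claw": 100}
    - {"turn": [0, 0, 3], "slide": [18, -45, 0], "claw": 100}
    - {"turn": [0, 0, 3], "slide": [18, -45, 0], "claw": 100}
    - {"turn": [0, 0, 3], "slide": [18, -45, 0], "claw": 100}

```text
t: 2.8
eef_pos: [448.8, 113.0, 214.9]
tcp_rot: [3.141, 0.001, -3.06]
ft_force: [0.0, 0.1, -1.6]
opening: 1.001
grip_force: 0.0
```

Emit:
jog_arm:
  targets:
    - {"turn": [0, 0, 3], "slide": [18, -45, 0], "claw": 60}
    - {"turn": [0, 0, 1.5], "slide": [18, -42, 0], "claw": 60}
    - {"turn": [0, 0, 0], "slide": [0, 0, 0], "claw": 60}
    - {"turn": [0, 0, 0], "slide": [0, 0, 0], "claw": 60}

```text
t: 3.3
eef_pos: [484.1, 27.7, 214.6]
tcp_rot: [3.141, -0.0, -2.984]
ft_force: [-0.3, 1.3, -0.3]
opening: 0.644
grip_force: 0.0
```

```bash
python3 - <<'E'
from h import *
w=cam("wrist"); s=state();print(s["tcp_rot"]*57.2958,s["eef_pos"],s["opening"],s["joints"])
cv2.imwrite("pics/w1.png",w["frame"])
def loc(x,y,z,p=(488.5,27.6),a=9.1):
    a=np.radians(a);return [p[0]+x*np.cos(a)-y*np.sin(a),p[1]+x*np.sin(a)+y*np.cos(a),z]
print(proj(w,[loc(54,40,6),loc(54,-40,6),loc(-54,40,6),loc(-54,-40,6),loc(0,0,48)]).round(1).tolist())
E
```

```text
[ 1.79983865e+02 -9.97370848e-03 -1.70917480e+02] [483.96225988  28.10135514 214.67495304] 0.6160695519824725 [-7.84932467e-02  2.92560940e-01  1.89224529e+00  2.86186233e-04
  9.57022031e-01 -1.80797535e+00]
[[288.5, 207.4], [231.5, 207.5], [290.4, 129.2], [229.4, 129.2], [259.9, 176.4]]
```

View pics/w1.png

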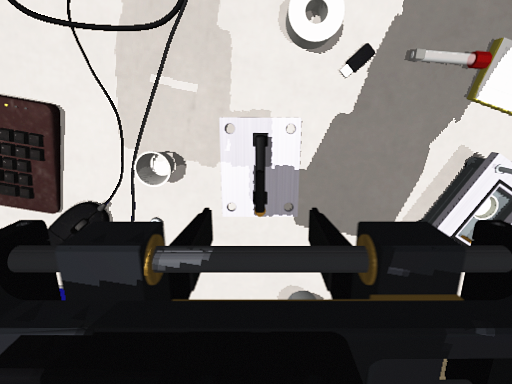

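The wrist picture has the holes at (291,128), (230,128), (289,206) and (232,206) and the handle at (260,175), all within about 1 px of the prediction. The pose is confirmed, so I'll descend onto the handle.

Emit:
jog_arm:
  targets:
    - {"turn": [0, 0, 0], "slide": [4.5, -0.5, -40], "claw": 60}
    - {"turn": [0, 0, 0], "slide": [0, 0, -40], "claw": 60}
    - {"turn": [0, 0, 0], "slide": [0, 0, -40], "claw": 60}
    - {"turn": [0, 0, 0], "slide": [0, 0, -30], "claw": 60}
    - {"turn": [0, 0, 0], "slide": [0, 0, -20], "claw": 60}

```text
t: 3.98
eef_pos: [488.2, 28.2, 43.5]
tcp_rot: [3.141, -0.001, -2.982]
ft_force: [0.3, 0.1, -0.3]
opening: 0.599
grip_force: 0.0
```

Emit:
jog_arm:
  targets:
    - {"turn": [0, 0, 0], "slide": [0, 0, -15], "claw": 60}
    - {"turn": [0, 0, 0], "slide": [0, 0, -6.7], "claw": 60}
    - {"turn": [0, 0, 0], "slide": [0, 0, 0], "claw": 60}

```text
t: 4.35
eef_pos: [488.9, 27.2, 23.0]
tcp_rot: [3.141, -0.0, -2.983]
ft_force: [-0.0, 0.1, 0.6]
opening: 0.604
grip_force: 0.0
```

Emit:
jog_arm:
  targets:
    - {"turn": [0, 0, 0], "slide": [0, 0, 0], "claw": 0}
    - {"turn": [0, 0, 0], "slide": [0, 0, 0], "claw": 0}
    - {"turn": [0, 0, 0], "slide": [0, 0, 0], "claw": 0}
    - {"turn": [0, 0, 0], "slide": [0, 0, 0], "claw": 0}
    - {"turn": [0, 0, 0], "slide": [0, 0, 0], "claw": 0}

```text
t: 4.97
eef_pos: [488.8, 27.0, 23.0]
tcp_rot: [3.141, 0.0, -2.983]
ft_force: [-0.2, 3.3, 1.1]
opening: 0.129
grip_force: 1.6
```

Emit:
jog_arm:
  targets:
    - {"turn": [0, 0, 0], "slide": [0, 0, 0], "claw": 0}
    - {"turn": [0, 0, 0], "slide": [0, 0, 0], "claw": 0}
    - {"turn": [0, 0, 0], "slide": [0, 0, 0], "claw": 0}

```text
t: 5.35
eef_pos: [488.8, 27.0, 23.0]
tcp_rot: [3.141, -0.0, -2.983]
ft_force: [-0.8, 1.2, 2.5]
opening: 0.124
grip_force: 30.0
```

Emit:
jog_arm:
  targets:
    - {"turn": [0, 0, 0], "slide": [0, 0, 10], "claw": 0}
    - {"turn": [0, 0, 0], "slide": [0, 0, 25], "claw": 0}
    - {"turn": [0, 0, 0], "slide": [0, 0, 30], "claw": 0}
    - {"turn": [0, 0, 0], "slide": [0, 0, 30], "claw": 0}
    - {"turn": [0, 0, 0], "slide": [0, 0, 25], "claw": 0}

```text
t: 5.98
eef_pos: [488.5, 26.9, 144.4]
tcp_rot: [-3.142, 0.0, -2.983]
ft_force: [0.6, -0.5, -4.8]
opening: 0.127
grip_force: 30.0
```

Emit:
jog_arm:
  targets:
    - {"turn": [0, 0, -1], "slide": [1, 10, 0], "claw": 0}
    - {"turn": [0, 0, -3], "slide": [1, 25, 0], "claw": 0}
    - {"turn": [0, 0, -3], "slide": [1, 25, 0], "claw": 0}
    - {"turn": [0, 0, -3], "slide": [1, 25, 0], "claw": 0}
    - {"turn": [0, 0, -3], "slide": [1, 25, 0], "claw": 0}

```text
t: 6.6
eef_pos: [493.5, 137.6, 143.1]
tcp_rot: [-3.141, -0.001, 3.071]
ft_force: [-0.3, -0.3, -5.2]
opening: 0.123
grip_force: 30.0
```

Emit:
jog_arm:
  targets:
    - {"turn": [0, 0, -3], "slide": [1, 30, 0], "claw": 0}
    - {"turn": [0, 0, -3], "slide": [1, 30, 0], "claw": 0}
    - {"turn": [0, 0, -3], "slide": [1, 30, 0], "claw": 0}
    - {"turn": [0, 0, -3], "slide": [1, 30, 0], "claw": 0}
    - {"turn": [0, 0, -3], "slide": [1, 30, 0], "claw": 0}

```text
t: 7.22
eef_pos: [498.4, 287.8, 143.1]
tcp_rot: [-3.141, -0.001, 2.81]
ft_force: [0.1, -0.3, -4.9]
opening: 0.126
grip_force: 30.0
```

Emit:
jog_arm:
  targets:
    - {"turn": [0, 0, -3], "slide": [0, 25, 0], "claw": 0}
    - {"turn": [0, 0, -1], "slide": [0, 14, 0], "claw": 0}
    - {"turn": [0, 0, 0], "slide": [0, 0, 0], "claw": 0}
    - {"turn": [0, 0, 0], "slide": [0, 0, 0], "claw": 0}

```text
t: 7.72
eef_pos: [498.6, 325.3, 142.9]
tcp_rot: [-3.141, -0.0, 2.742]
ft_force: [0.7, -1.0, -4.1]
opening: 0.123
grip_force: 30.0
```

```bash
cat >> h.py <<'E'
def loc(L,p,a,b=0):
    a=np.radians(a);R=np.array([[np.cos(a),-np.sin(a),0],[np.sin(a),np.cos(a),0],[0,0,1]])
    return np.array(L,float)@R.T+np.array(p)
E
python3 - <<'E'
from h import *
w=cam("wrist"); c=cam("top"); d=cam("side"); s=state()
a=np.degrees(s["tcp_rot"][2])-180; p=s["eef_pos"]; a=(a+180)%360-180
print(a,p,s["tcp_rot"],s["grip_force"],s["opening"],s["ft_force"])
f=w["frame"].copy()
a1=cv2.resize(c["frame"][165:255,150:240],(400,400),interpolation=cv2.INTER_CUBIC)
b1=cv2.resize(d["frame"][130:220,200:290],(400,400),interpolation=cv2.INTER_CUBIC)
cv2.imwrite("pics/w2.png",f);cv2.imwrite("pics/ts2.png",np.hstack([a1,b1]))
print(proj(w,loc([[54,-40,50],[-54,40,50],[54,40,80],[-54,-40,80],[54,40,50],[-54,-40,50]],(499.07,326.42,0),-22.77)).round(1).tolist())
print(proj(w,loc([[54,40,6],[54,-40,6],[-54,40,6],[-54,-40,6]],(p[0],p[1],p[2]-23),a)).round(1).tolist())
E
```

```text
-22.95637012750811 [498.90907793 325.30754785 143.05855483] [-3.14148992e+00 -5.73631054e-05  2.74092841e+00] 29.998451471328735 0.12508161691498748 [ 0.96694036  0.85373552 -5.09173914]
[[222.9, 240.1], [306.6, 130.8], [307.2, 254.4], [213.6, 133.4], [302.5, 240.0], [218.8, 131.0]]
[[315.4, 284.6], [208.3, 284.5], [323.5, 138.7], [201.0, 138.6]]
```

View pics/w2.png

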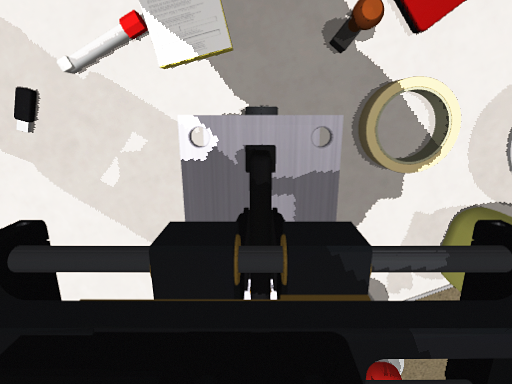

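View pics/ts2.png

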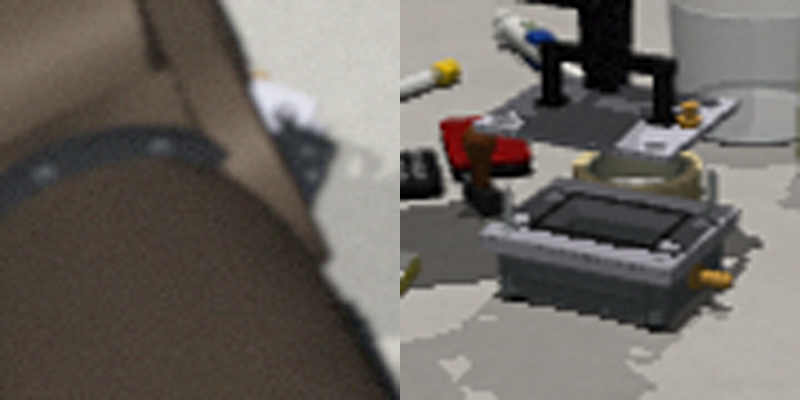

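The wrist view shows the held cover's rear holes at (200,136) and (320,136), close to prediction. The side view shows it level above the chamber with both studs clear. I'll go down to just above the stud tips and look through the holes.

Emit:
jog_arm:
  targets:
    - {"turn": [0, 0, 0.2], "slide": [0.2, 1, -10], "claw": 0}
    - {"turn": [0, 0, 0], "slide": [0, 0, -14], "claw": 0}
    - {"turn": [0, 0, 0], "slide": [0, 0, -10], "claw": 0}
    - {"turn": [0, 0, 0], "slide": [0, 0, 0], "claw": 0}
    - {"turn": [0, 0, 0], "slide": [0, 0, 0], "claw": 0}

```text
t: 8.5
eef_pos: [499.2, 327.1, 109.0]
tcp_rot: [3.141, 0.0, 2.745]
ft_force: [0.6, -0.1, -3.8]
opening: 0.121
grip_force: 30.0
```

```bash
cat > look.py <<'E'
import sys
from h import *
w=cam("wrist"); d=cam("side"); s=state()
a=(np.degrees(s["tcp_rot"][2])%360)-180; p=s["eef_pos"]
print(a,p,s["tcp_rot"],s["ft_force"])
f=w["frame"]
a1=cv2.resize(f[110:160,180:230],(400,400),interpolation=cv2.INTER_CUBIC)
b1=cv2.resize(f[110:160,300:350],(400,400),interpolation=cv2.INTER_CUBIC)
e1=cv2.resize(d["frame"][140:215,205:305],(800,600),interpolation=cv2.INTER_CUBIC)[:,:]
cv2.imwrite(sys.argv[1],np.hstack([a1,b1]));cv2.imwrite(sys.argv[1][:-4]+"s.png",e1)
S=loc([[-54,-40,80],[-54,40,50]],(499.07,326.42,0),-22.77)
H=loc([[-54,-40,6],[-54,40,6],[-54,-40,0],[-54,40,0]],(p[0],p[1],p[2]-23),a)
q=proj(w,np.vstack([S,H])); print("tip thread; hole tops; bottoms",q.round(1).tolist())
print("crop",((q-[[180,110],[300,110]]*3)*8+4).round().tolist())
print("mm/px at hole", (80/np.linalg.norm(q[3]-q[2])))
E
python3 look.py pics/w3.png
```

```text
-22.72280054541909 [499.2060089  327.1126527  109.31913072] [3.14103111e+00 4.09289427e-04 2.74500497e+00] [ 0.55067106  0.66607469 -4.56211003]
tip thread; hole tops; bottoms [[203.4, 136.9], [311.1, 133.8], [200.7, 138.3], [323.4, 138.3], [202.5, 137.5], [321.5, 137.5]]
crop [[191.0, 219.0], [93.0, 194.0], [170.0, 230.0], [191.0, 230.0], [184.0, 224.0], [176.0, 224.0]]
mm/px at hole 0.6521492118304473
```

View pics/w3.png

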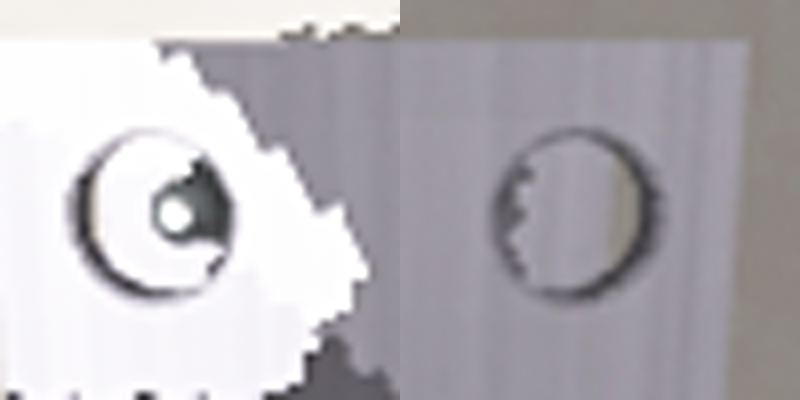

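Through the left hole the stud tip shows at crop (178,212), with the hole centre at (155,214). Allowing for parallax, the cover must shift by about (+0.6, -0.8) mm. I'll correct that and thread it on partway.

Emit:
jog_arm:
  targets:
    - {"turn": [0, 0, 0], "slide": [0.6, -0.8, 0], "claw": 0}
    - {"turn": [0, 0, 0], "slide": [0, 0, -4], "claw": 0}
    - {"turn": [0, 0, 0], "slide": [0, 0, -5], "claw": 0}
    - {"turn": [0, 0, 0], "slide": [0, 0, -5], "claw": 0}
    - {"turn": [0, 0, 0], "slide": [0, 0, 0], "claw": 0}

```text
t: 9.22
eef_pos: [499.4, 326.1, 94.4]
tcp_rot: [-3.141, -0.001, 2.745]
ft_force: [-0.0, 0.3, -4.4]
opening: 0.123
grip_force: 30.0
```

```bash
python3 look.py pics/w4.png; python3 - <<'E'
import cv2,numpy as np
a=cv2.imread("pics/w4.png");s=cv2.imread("pics/w4s.png")
cv2.imwrite("pics/m4.png",np.vstack([cv2.resize(a,(400,200)),cv2.resize(s,(533,400))[:,66:466]]))
E
```

```text
-22.726877160532837 [499.676667   326.20374401  94.90497882] [ 3.14158188e+00 -3.85400271e-05  2.74493382e+00] [-0.72478904  0.25255887 -5.90725925]
tip thread; hole tops; bottoms [[200.3, 137.8], [315.7, 134.4], [201.0, 138.6], [323.8, 138.6], [202.8, 137.8], [321.8, 137.8]]
crop [[166.0, 226.0], [130.0, 200.0], [172.0, 233.0], [194.0, 233.0], [186.0, 226.0], [179.0, 226.0]]
mm/px at hole 0.6515995414251434
```

View pics/m4.png

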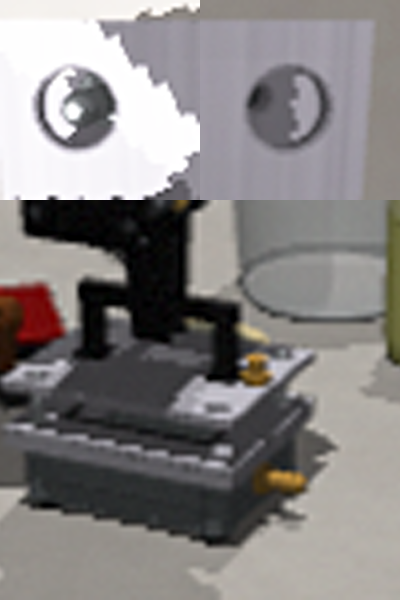

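The stud sits almost central in the left hole, and the open thread shows in the right hole about where expected, so the errors are under 1 mm. The side view shows the cover level on the studs. Now the final descent.

Emit:
jog_arm:
  targets:
    - {"turn": [0, 0, 0], "slide": [0, 0, -4], "claw": 0}
    - {"turn": [0, 0, 0], "slide": [0, 0, -4], "claw": 0}
    - {"turn": [0, 0, 0], "slide": [0, 0, -4], "claw": 0}
    - {"turn": [0, 0, 0], "slide": [0, 0, 0], "claw": 0}
    - {"turn": [0, 0, 0], "slide": [0, 0, 0], "claw": 0}

```text
t: 9.95
eef_pos: [499.7, 326.2, 83.0]
tcp_rot: [3.141, 0.0, 2.745]
ft_force: [-0.4, -0.4, -4.2]
opening: 0.126
grip_force: 30.0
```

```bash
python3 look.py pics/w5.png; python3 - <<'E'
import cv2,numpy as np
a=cv2.imread("pics/w5.png");s=cv2.imread("pics/w5s.png")
cv2.imwrite("pics/m5.png",np.vstack([a,cv2.resize(s,(800,600))[150:350]]))
E
```

```text
-22.726869633513758 [499.71432018 326.23908995  83.10086435] [3.14129898e+00 1.81220072e-04 2.74493395e+00] [ 0.6247784   0.02487147 -4.09732812]
tip thread; hole tops; bottoms [[196.0, 139.1], [318.4, 135.3], [200.8, 138.2], [323.3, 138.2], [202.6, 137.5], [321.4, 137.5]]
crop [[132.0, 237.0], [151.0, 207.0], [170.0, 230.0], [191.0, 230.0], [185.0, 224.0], [175.0, 224.0]]
mm/px at hole 0.6527664289010349
```

View pics/m5.png

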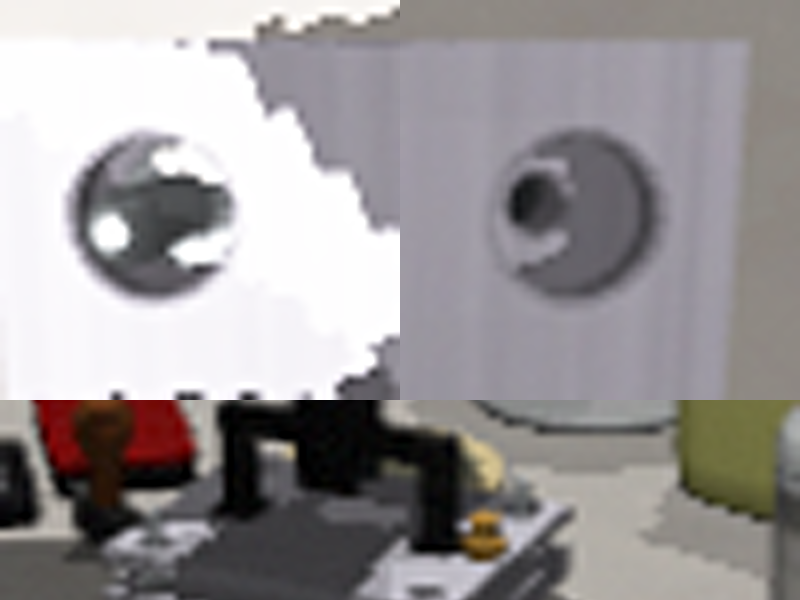

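The open thread at crop (537,203) sits within about 0.5 mm of where it should be in the right hole. The stud shows clear of the hole wall on the left, the forces show only the cover's weight, and the underside is about 10 mm above the flange. I'm handing it in.

```bash
python3 -c "
from cell import *
print(job_done())"
```

```text
the job is handed in; nothing more can be done
None
```

The job is handed in, but the hand-in returned no verdict. The cover is still held level on both studs, its underside about 10 mm above the flange and its free holes within about 1 mm of the open threads by camera. It took about 10 s, and I saw no contact with the chamber or the other things.

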